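Index the rotary board jig on its locating pin

TASK

The round turntable of the board jig has been left raised and turned off its mark. Push it round with a fingertip until the notch in its rim stands over the locating pin, then press it straight down until it is fully home over the pin. Do not pull the turntable up, do not touch the circuit board on it, and leave the other things on the bench where they are.

Things in the scene. Friction and masses are not known exactly. Their poses are not given: they have to be found in the camera images.
- jig_base: Fixed aluminium foot of the jig, a disc 140 mm across and 12 mm high on the bench, with a 26 mm wide, 12 mm high tab reaching out to 130 mm from the centre along its +x. The tab carries the locating pin and, at its outer end, an upright 26 mm wide, 6 mm thick plate with a 7 mm wide pointer in the middle, 57 mm high over all, that marks where the pin is. Origin: centre of the underside, on the jig's vertical turning axis; z up.
- pin_top (a point): Tip of the upright steel locating pin (10 mm thick, round-nosed, fixed to the foot), 86 mm from the turning axis along the foot's +x, 38 mm above the bench. The outer 3 mm of the pin stand outside the turntable's rim, hard to see from some sides: the tab and its pointer plate show beyond it, in line with it.
- notch (a point): Middle of the rim notch, at the level of the turntable's underside, 86 mm from the turning axis along the turntable's +x. The notch is 14 mm wide with parallel walls, open at the rim, its bottom 78 mm from the axis, and goes through the full thickness.
- hub_top (a point): Centre of the top of the steel hub (36 mm across, stands 5 mm above the turntable's upper face), on the turning axis: the place to press. 63 mm above the bench while raised, 51 mm when home. Axes turn with the turntable: x to the notch, z up.
- recess (a point): Point on the black floor of the finger recess sunk into the top of the grey turntable opposite the notch, 62 mm from the axis along the turntable's -x. The recess is a 60 degree sector (30 either side) from 34 to 88 mm from the axis, open above and at the rim, 13 mm deep, with upright radial side walls to push. Raised, its floor (5 mm thick; the pin cannot enter) is 45 mm and the rest of the top 58 mm above the bench.
- board: Green circuit board, 70 x 40 mm (its steel end rails reach 80 x 46), fixed on the turntable's upper face and 4 mm high, beside the hub: origin at the centre of its underside, 52 mm from the turning axis along the turntable's +y. Not to be touched.
- turntable (a joint): Angle of the turntable about the vertical, rad, counter-clockwise from above positive, no end stops; 0 (or any whole turn) when the notch stands exactly over the pin. The turntable is 176 mm across, 18 mm thick, mass about 0.4 kg; a friction of 0.12 N m keeps it where it is left.
- carrier (a joint): Downward travel of the turntable in m: 0 raised (underside 40 mm above the bench, 2 mm clear of the pin), 0.012 fully home, negative when pulled up. Friction holds it at any height: about 4 N of push moves it down and it stays. The pin stops it at about 0.002 unless the notch is within about 2 to 3 mm of being over the pin; its round nose then guides it in.
- spool: Loose solder spool standing on end, 56 mm across, 42 mm high; origin at the centre of its underside.
- jar: Loose small flux jar, 52 mm across, 46 mm high; origin at the centre of its underside.
- multimeter: Loose multimeter lying on its back, 150 x 82 x 44 mm high, long side along its x; origin at the centre of its underside.
- screwdriver: Loose screwdriver lying on the bench, 180 mm long, along its x; origin under its middle.

How it is judged:
By the outcome, as a careful person would: the job done as asked, in the order asked, and still so for the second after the job is handed in, with the robot touching nothing.
It also fails if it takes over 51 s, if anything falls off the work surface, if the arm or the gripper's body presses on something with over 40 N, if the wrist force passes 120 N, or if a joint passes its speed limit or range.

ROBOT

A 6-joint arm with a two-finger parallel gripper is mounted at the origin on the work surface. World frame = base frame: x ahead of the robot, y to its left, z up, the work surface at z = 0. Lengths are in m, angles in degrees, forces in N, time in s.
With the tool pointing down it reaches from about 0.375 to 0.9 m from the base axis. Payload 3.1 kg.
Tool frame: the origin (TCP) lies where the fingers leave the gripper's body, on its centre line; the fingertips stand 70 mm ahead of it and the grasp point (between the pads) lies 51 mm ahead of it; z points along the fingers, y is the line along which they close (so a half turn about z gives the same grasp; the last joint's range is limited). The gripper opens to 87 mm and grips with 3 to 60 N. Pads are 19 mm wide; open, the fingers measure 117 mm over their backs; the gripper's body (75 mm by 190 mm) begins 51 mm behind the grasp point.
Start: joints at [-78.352, 30.224, 82.088, -0, 67.689, -10.227], TCP at [0.233, -0.58, 0.292] pointing down, gripper open.
Joint ranges: [-176.69, 176.69], [-43.24, 126.21], [12.49, 139.97], [-82, 262], [0, 151.66], [-163.58, 163.58]. Speed limits (degrees/s): [159.86, 159.86, 180, 180, 180, 180].

INTERFACE

Orientations are given as a 3x3 rotation matrix whose columns are the frame's x, y, z axes.
In Python, from rig import readout, capture, calibration, bot, look_for gives the robot as it stands. The module is installed in compiled form; this text tells all that it offers.
- The arm moves only by the shell command python3 -m pendant 'ROWS'. ROWS is JSON, a list of rows, each a list of 7 numbers: the shift along the tool's x, y, z normalised to -1 to 1, where 1 is 200 mm, then the turn, a rotation vector about the tool's x, y, z normalised to -1 to 1, where 1 is 180 degrees, then the closure, from -1 (fully open) to 1 (shut). In form: [[dx, dy, dz, ax, ay, az, grip], ...]. A call has 1 to 8 rows; each row is the pose to reach, as a shift and turn from the pose commanded when the call began, along the tool's axes at that moment, turning the shorter way round; what a row does not reach only later rows make up. A row lasts 1/10 s, in which the tool goes at most 50 mm and 8.59 degrees, less where a joint would pass 70% of its speed; a pose out of reach is approached as far as the arm can. A call with a number of a shift or a turn outside -1 to 1 is refused whole. A call with a gripper value outside its range is refused whole. The fingers move at their own pace and stop on an object; the grip force is fixed at half the most. Time passes only in rows, so rows that repeat a pose let the fingers close. It gives the time, the measured TCP pose, the force, the opening and the grip force at its end, in the units of the state.
- readout.read_state(): the state, without advancing time (a new reading comes with each control period).
- capture(name): name is "scene" or "top"; returns (picture, depth): 384x512x3 uint8, red, green, blue; 384x512 float32, m along the optical axis (not along the pixel's ray), 0 where there is no reading.
- calibration(name): a dict with "mtx" (3x3 intrinsics, pixels), "T" (4x4, takes a point from camera to world coordinates). Camera axes: x right, y down, z forward; pixel columns grow to the right and rows downward; lengths in m; the calibration is good to about 2 mm. A picture is of the moment at which its call begins. calibration takes no time and is no camera call.
- bot.hand_in(): hands the job in; it is judged then, once.
Trained networks look in the newest picture that a camera, given by its name, has taken for a name from the list of things; names that differ only in an ending like _2 or _b are one class to them, and where a whole thing is asked for, a point or a joint stands for the part that bears it (a point fixed in the world has none). Each returns a list of dicts, best first, with "conf" (0 to 1); they miss things now and then, are a little off and sometimes report something else, mostly with a low value. They report only what shows in the picture. A call takes as long as a camera call.
- look_for(thing, camera): "extent" ([left, top, right, bottom] in pixels, round what is visible of it).
The state is a dict: "time_s": time; "joint_positions": joint angles; "qvel": joint speeds; "tau": joint torques, N m; "position": TCP position; "tcp_rot": TCP orientation; "force": force on the tool from outside, world axes, zero at the start; "moment": the same for the moment, N m; "opening": opening from 0.0 (shut) to 1.0 (fully open); "grasp_force": force on a finger pad.
Only numpy, scipy, OpenCV 4.12 (cv2) and the standard library are available. Lean on these libraries where they do the work, as an engineer would, in place of code of your own. Each camera call takes 0.05 s, during which the arm holds its last target. There are 200 camera calls.

## Working session

There is one attempt and no reset: what is moved stays moved. The work goes in short steps, Python scripts to look and compute and a shell command to move; the robot and the scene stay as the last step left them, time stands still between calls to the robot, and variables do not carry over. Pictures are saved under pics/ and viewed, at most 10 in all, crops included, and the job is handed in when it is done.

```bash
mkdir -p pics; python3 - <<'E'
from rig import readout, capture, calibration, bot, look_for
import cv2,numpy as np
for c in("scene","top"):
    p,d=capture(c); cv2.imwrite(f"pics/{c}0.png",p[:,:,::-1]); np.save(f"pics/{c}0.npy",d)
    k=calibration(c); print(c,k["mtx"].round(1).tolist(),k["T"].round(3).tolist())
    for t in("jig_base","turntable","notch","hub_top","recess","board","pin_top"):
        try:
            r=look_for(t,c); print(t,[(np.round(x["extent"]).tolist(),round(x["conf"],2)) for x in r[:2]])
        except Exception as e: print(t,e)
print(readout.read_state())
E
```

```text
scene [[434.1, 0.0, 255.5], [0.0, 434.1, 188.8], [0.0, 0.0, 1.0]] [[0.39, 0.769, -0.507, 1.293], [0.921, -0.32, 0.224, -0.269], [0.01, -0.554, -0.833, 1.224], [0.0, 0.0, 0.0, 1.0]]
jig_base [([198.0, 161.0, 264.0, 212.0], 0.94)]
turntable [([207.0, 160.0, 262.0, 212.0], 0.84)]
notch [([209.0, 162.0, 263.0, 210.0], 0.92)]
hub_top []
recess [([210.0, 163.0, 266.0, 212.0], 0.61)]
board [([210.0, 181.0, 236.0, 198.0], 0.58)]
pin_top [([196.0, 165.0, 265.0, 208.0], 0.89)]
top [[348.2, 0.0, 255.2], [0.0, 348.2, 190.7], [0.0, 0.0, 1.0]] [[0.019, -0.996, 0.087, 0.502], [-1.0, -0.019, 0.001, 0.043], [0.001, -0.087, -0.996, 1.081], [0.0, 0.0, 0.0, 1.0]]
jig_base [([241.0, 180.0, 313.0, 238.0], 0.87)]
turntable [([241.0, 179.0, 302.0, 238.0], 0.91)]
notch [([243.0, 178.0, 302.0, 239.0], 0.61)]
hub_top [([241.0, 181.0, 302.0, 239.0], 0.94)]
recess [([242.0, 180.0, 302.0, 240.0], 0.75)]
board [([283.0, 196.0, 298.0, 226.0], 0.95), ([241.0, 181.0, 313.0, 242.0], 0.66)]
pin_top [([243.0, 179.0, 315.0, 239.0], 0.98)]
{'time_s': 0.8, 'joint_positions': array([-7.83512020e+01,  3.02203303e+01,  8.20876431e+01,  7.85066788e-04,
        6.76905798e+01, -1.02274341e+01]), 'qvel': array([-0.00218321, -0.02328762,  0.0246725 ,  0.00843215, -0.03191918,
       -0.14486895]), 'tau': array([ 1.11115387e-03, -4.39947116e+01, -1.76978177e+01,  6.34851633e-02,
        5.02385432e-02,  1.78242072e-06]), 'position': array([ 0.23289982, -0.57995497,  0.29228279]), 'tcp_rot': array([[ 9.27992838e-01,  3.72598030e-01,  1.75136111e-05],
       [ 3.72598030e-01, -9.27992838e-01, -2.21706614e-05],
       [ 7.99176094e-06,  2.70997520e-05, -1.00000000e+00]]), 'force': array([-0.35895098,  0.45127805, -0.04062877]), 'moment': array([-0.01809523, -0.04371751, -0.02100293]), 'grasp_force': 0.0, 'opening': 1.0008579804039044}
```

```bash
python3 - <<'E'
import cv2,numpy as np
a=cv2.imread("pics/top0.png"); b=a[160:260,220:330]
cv2.imwrite("pics/topc.png",cv2.resize(b,None,fx=6,fy=6,interpolation=cv2.INTER_CUBIC)[:600])
c=cv2.imread("pics/scene0.png")
cv2.imwrite("pics/both.png",np.vstack([cv2.resize(a,(400,300)),cv2.resize(c,(400,300))]))
E
```

```text
(no output)
```

View pics/topc.png

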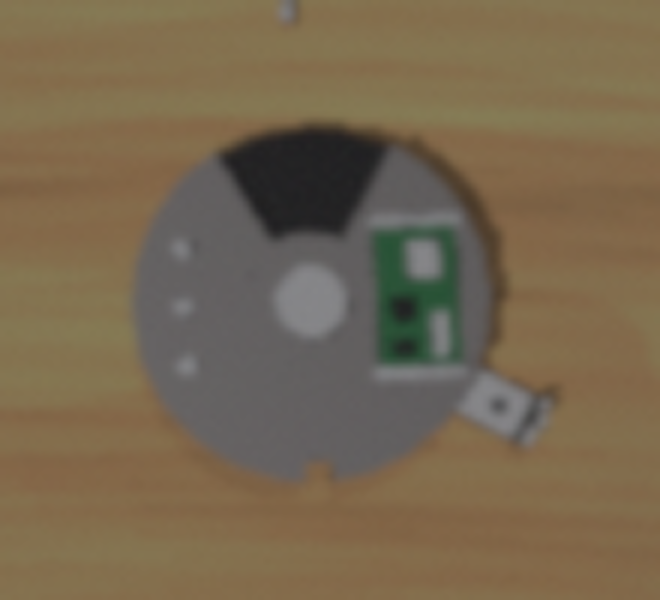

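View pics/both.png

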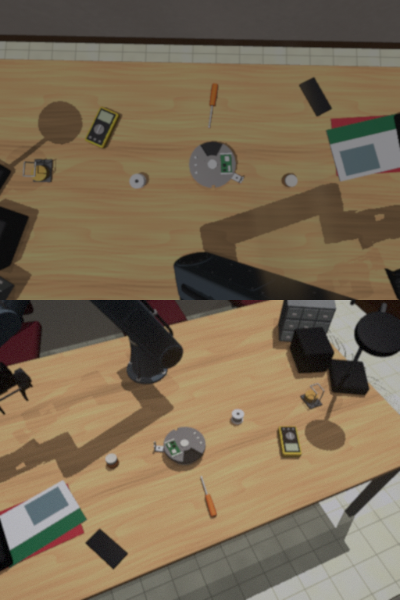

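The top view shows the hub at crop (310,300), or pixel ~(271,210). The notch points toward the robot (crop 318,470) and the recess points away (305,180). The board is on the right and the tab is lower right (500,405). So it needs a CCW turn of about 60°, pushing the recess wall on its +y side.

```bash
cat > m.py <<'E'
import cv2,numpy as np
from rig import calibration
K=calibration("top"); M=K["mtx"]; T=K["T"]
def bp(u,v,z):
    r=T[:3,:3]@np.array([(u-M[0,2])/M[0,0],(v-M[1,2])/M[1,1],1]); return T[:3,3]+r*(z-T[2,3])/r[2]
def px(P):
    c=np.linalg.inv(T)@np.append(P,1); return M[0,2]+M[0,0]*c[0]/c[2], M[1,2]+M[1,1]*c[1]/c[2]
def rectify(img,c,z,half=.15,s=2000):  # orthophoto at height z: col -> -y, row -> -x, s px/m
    n=int(2*half*s)
    cor=[(c[0]+half,c[1]+half),(c[0]+half,c[1]-half),(c[0]-half,c[1]-half),(c[0]-half,c[1]+half)]
    H=cv2.getPerspectiveTransform(np.float32([px([x,y,z]) for x,y in cor]),np.float32([[0,0],[n,0],[n,n],[0,n]]))
    return cv2.warpPerspective(img,H,(n,n),flags=cv2.INTER_CUBIC)
E
python3 - <<'E'
from m import *
a=cv2.imread("pics/top0.png"); d=np.load("pics/top0.npy")
for u,v in((271,210),(260,225),(271,190),(303,227),(250,250)):
    z=d[v,u]; P=T@np.array([(u-M[0,2])/M[0,0]*z,(v-M[1,2])/M[1,1]*z,z,1]); print(u,v,P.round(4))
c=bp(271.3,209.6,.063); print("hub",c)
o=rectify(a,c,.058); cv2.imwrite("pics/o58.png",o)
o2=rectify(a,c,.012)
for i in (o,o2):
    cv2.drawMarker(i,(300,300),(0,0,255),0,12,1); cv2.circle(i,(300,300),176,(0,0,255),1)
cv2.circle(o2,(300,300),260,(255,0,0),1)
cv2.imwrite("pics/oo.png",np.hstack([o[60:560,100:500],o2[60:560,200:600]]))
E
```

```text
271 210 [ 0.5356 -0.0036  0.064   1.    ]
260 225 [0.4914 0.0276 0.0607 1.    ]
271 190 [ 0.5958 -0.0035  0.0472  1.    ]
303 227 [ 0.4874 -0.1045  0.0122  1.    ]
250 250 [ 4.137e-01  5.610e-02 -7.000e-04  1.000e+00]
hub [ 0.53685759 -0.00454686  0.063     ]
```

View pics/oo.png

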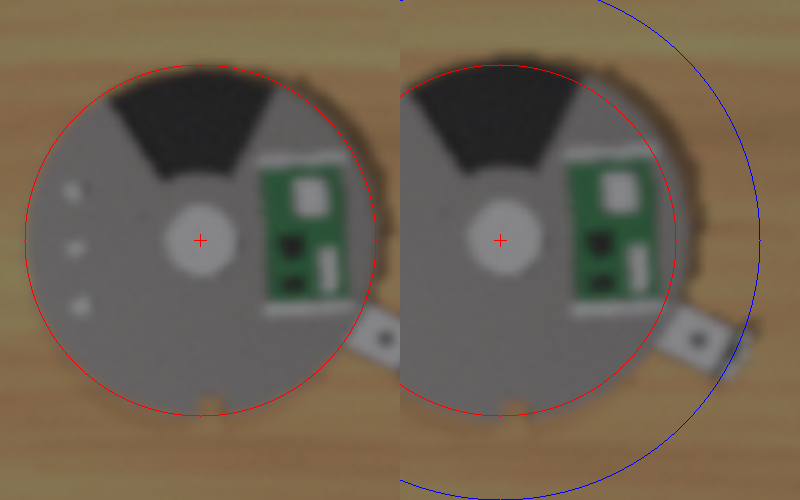

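```bash
cat > g.py <<'E'
import numpy as np
from rig import readout
C=np.array([.536,-.0045])
def wall(phi,off,r=.064):
    p=np.radians(phi); return C+r*np.array([np.cos(p),np.sin(p)])-off*np.array([-np.sin(p),np.cos(p)])
def delta(xy,z,yaw):  # yaw = world angle of tool y
    s=readout.read_state(); R=s["tcp_rot"]; d=R.T@(np.array([*xy,z])-s["position"])/.2
    y=np.degrees(np.arctan2(R[1,1],R[0,1])); a=(yaw-y+180)%360-180
    return d.round(4).tolist(), round(-a/180,4)
E
python3 - <<'E'
from g import *
print(wall(33.3,.0175),delta(wall(33.3,.0175),.18,33.3))
E
```

```text
[0.59909957 0.01601083] ([2.8094, -2.083, 0.5614], np.float64(-0.5635))
```

```bash
python3 -m pendant '[[0.2,-0.15,0,0,0,0,1],[0.4,-0.3,0,0,0,0,1],[0.6,-0.44,0,0,0,0,1],[0.8,-0.6,0,0,0,0,1],[0.95,-0.7,0,0,0,0,1],[0.95,-0.7,0,0,0,0,1]]'; python3 -m pendant '[[0.2,-0.15,0,0,0,0,1],[0.4,-0.3,0,0,0,0,1],[0.6,-0.44,0,0,0,0,1],[0.8,-0.6,0,0,0,0,1],[0.95,-0.7,0,0,0,0,1],[0.95,-0.7,0,0,0,0,1]]'
python3 - <<'E'
from g import *
print(delta(wall(33.3,.0175),.18,33.3))
E
```

```text
time_s: 1.4
position: [0.3586, -0.3747, 0.2923]
tcp_rot: [[0.926, 0.377, -0.0], [0.377, -0.926, 0.003], [0.001, -0.003, -1.0]]
force: [-0.3, -0.1, -0.2]
opening: 0.537
grasp_force: 0.0
time_s: 2.0
position: [0.4831, -0.1758, 0.2925]
tcp_rot: [[0.926, 0.377, 0.002], [0.377, -0.926, 0.0], [0.002, 0.0, -1.0]]
force: [-0.6, -0.7, 0.2]
opening: 0.031
grasp_force: 0.0
([0.8982, -0.6694, 0.5637], np.float64(-0.5618))
```

```bash
python3 -m pendant '[[0.2,-0.15,0,0,0,-0.04,1],[0.4,-0.3,0,0,0,-0.09,1],[0.6,-0.44,0.1,0,0,-0.13,1],[0.75,-0.56,0.2,0,0,-0.18,1],[0.85,-0.63,0.3,0,0,-0.23,1],[0.9,-0.67,0.4,0,0,-0.28,1],[0.9,-0.67,0.45,0,0,-0.33,1],[0.9,-0.67,0.45,0,0,-0.37,1]]'
python3 - <<'E'
from g import *
print(delta(wall(33.3,.0175),.16,33.3))
E
```

```text
time_s: 2.8
position: [0.5979, 0.0119, 0.2001]
tcp_rot: [[0.024, 1.0, -0.004], [1.0, -0.024, -0.0], [-0.0, -0.004, -1.0]]
force: [-0.6, -0.6, -0.4]
opening: 0.01
grasp_force: 0.0
([0.0209, 0.0063, 0.2002], np.float64(-0.1927))
```

```bash
python3 -m pendant '[[0.02,0.006,0.05,0,0,-0.05,1],[0.02,0.006,0.1,0,0,-0.1,1],[0.02,0.006,0.15,0,0,-0.15,1],[0.02,0.006,0.2,0,0,-0.193,1],[0.02,0.006,0.2,0,0,-0.193,1],[0.02,0.006,0.2,0,0,-0.193,1]]'
python3 - <<'E'
from g import *
print(delta(wall(33.3,.0175),.121,33.3))
from rig import capture,readout
print(readout.read_state()["joint_positions"])
import cv2
p,d=capture("scene"); cv2.imwrite("pics/s1.png",cv2.resize(p[140:230,180:300,::-1],None,fx=6,fy=6,interpolation=2))
E
```

```text
time_s: 3.4
position: [0.6, 0.0156, 0.1622]
tcp_rot: [[-0.541, 0.841, 0.0], [0.841, 0.541, -0.0], [-0.0, -0.0, -1.0]]
force: [-0.2, 0.7, 0.5]
opening: 0.006
grasp_force: 0.0
([0.0043, -0.0025, 0.206], np.float64(-0.003))
[-9.16458582e+00  3.80965253e+01  9.18509695e+01 -2.02240449e-02
  5.00461740e+01 -4.19040566e+01]
```

View pics/s1.png

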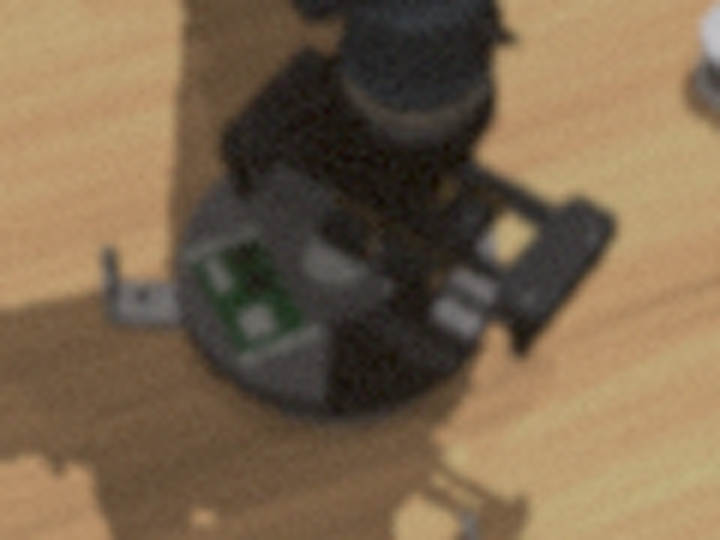

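The fingertips (about 470,300) hang above the +y part of the recess, clear of the board (250,290). I'll lower them next.

```bash
python3 -m pendant '[[0.004,0,0.05,0,0,0,1],[0.004,0,0.1,0,0,0,1],[0.004,0,0.13,0,0,0,1],[0.004,0,0.155,0,0,0,1],[0.004,0,0.18,0,0,0,1],[0.004,0,0.2,0,0,0,1],[0.004,0,0.205,0,0,0,1]]'
python3 - <<'E'
from g import *
for f in(10,20,30,40,50,60): print(f,delta(wall(33.3+f,.0095),.121,33.3+f))
E
```

```text
time_s: 4.15
position: [0.599, 0.0176, 0.1207]
tcp_rot: [[-0.544, 0.839, -0.001], [0.839, 0.544, 0.0], [0.001, -0.001, -1.0]]
force: [-0.3, -0.2, -0.9]
opening: 0.006
grasp_force: 0.0
10 ([0.0893, -0.001, -0.0015], np.float64(-0.0573))
20 ([0.1453, -0.0077, -0.0015], np.float64(-0.1128))
30 ([0.1993, -0.0241, -0.0015], np.float64(-0.1684))
40 ([0.2496, -0.0496, -0.0014], np.float64(-0.2239))
50 ([0.2947, -0.0834, -0.0014], np.float64(-0.2795))
60 ([0.3332, -0.1246, -0.0013], np.float64(-0.3351))
```

```bash
python3 -m pendant '[[0.04,0,0,0,0,-0.02,1],[0.065,0,0,0,0,-0.035,1],[0.09,-0.001,0,0,0,-0.057,1],[0.117,-0.004,0,0,0,-0.085,1],[0.145,-0.008,0,0,0,-0.113,1],[0.172,-0.015,0,0,0,-0.14,1],[0.2,-0.024,0,0,0,-0.168,1],[0.2,-0.024,0,0,0,-0.168,1]]'
python3 - <<'E'
from g import *
for f in(30,40,50,55,60): print(f,delta(wall(33.3+f,.0095),.121,33.3+f))
from rig import capture,readout
import cv2
p,d=capture("scene"); q,d=capture("top")
cv2.imwrite("pics/s2.png",cv2.resize(np.hstack([p[140:240,180:300,::-1],q[160:260,220:330,::-1]]),None,fx=3.4,fy=3.4,interpolation=2))
E
```

```text
time_s: 4.95
position: [0.5738, 0.0485, 0.1216]
tcp_rot: [[-0.893, 0.45, 0.002], [0.45, 0.893, -0.0], [-0.002, 0.0, -1.0]]
force: [0.2, -1.3, -0.2]
opening: 0.007
grasp_force: 0.4
30 ([0.0022, -0.0016, 0.0029], np.float64(-0.0003))
40 ([0.0585, 0.0017, 0.0028], np.float64(-0.0558))
50 ([0.1145, -0.0048, 0.0027], np.float64(-0.1114))
55 ([0.1418, -0.0117, 0.0027], np.float64(-0.1392))
60 ([0.1685, -0.0209, 0.0027], np.float64(-0.1669))
```

View pics/s2.png

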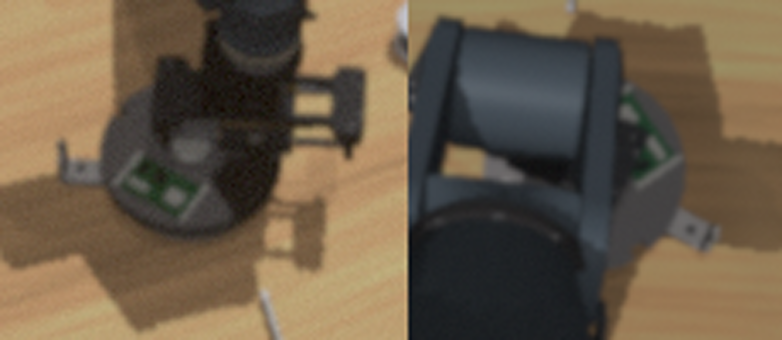

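The turntable has turned: the board now sits about 30° further round. I'll continue to a little short of the mark.

```bash
python3 -m pendant '[[0.03,0.001,0,0,0,-0.028,1],[0.058,0.002,0,0,0,-0.056,1],[0.086,0,0,0,0,-0.083,1],[0.1145,-0.005,0,0,0,-0.111,1],[0.13,-0.008,0,0,0,-0.125,1],[0.142,-0.012,0,0,0,-0.139,1],[0.152,-0.015,0,0,0,-0.15,1],[0.152,-0.015,0,0,0,-0.15,1]]'
python3 -m pendant '[[-0.02,0,-0.02,0,0,0,1],[-0.03,0,-0.15,0,0,0,1],[-0.03,0,-0.3,0,0,0,1],[-0.03,0.2,-0.5,0,0,0,1],[-0.03,0.4,-0.6,0,0,0,1],[-0.03,0.6,-0.6,0,0,0,1],[-0.03,0.8,-0.6,0,0,0,1]]'
```

```text
time_s: 5.85
position: [0.5459, 0.0593, 0.1216]
tcp_rot: [[-1.0, -0.003, 0.002], [-0.003, 1.0, -0.0], [-0.002, -0.0, -1.0]]
force: [1.5, 0.6, -0.2]
opening: 0.004
grasp_force: 0.9
time_s: 6.55
position: [0.5503, 0.2211, 0.243]
tcp_rot: [[-1.0, -0.002, 0.001], [-0.002, 1.0, 0.001], [-0.001, 0.001, -1.0]]
force: [-0.1, -0.3, -1.7]
opening: 0.006
grasp_force: 0.0
```

```bash
cat > look.py <<'E'
import sys
from m import *
from rig import capture
n=sys.argv[1]
p,_=capture("top"); q,_=capture("top"); a=((p.astype(float)+q)/2).astype(np.uint8)[:,:,::-1].copy()
cv2.imwrite(f"pics/{n}raw.png",a); C=(.536,-.0045)
o=rectify(a,C,.058,s=2600); o2=rectify(a,C,.012,s=2600)
cv2.imwrite(f"pics/{n}.png",np.hstack([o[160:760,140:540],o2[160:760,380:780]]))
E
python3 look.py l1
```

```text
(no output)
```

View pics/l1.png

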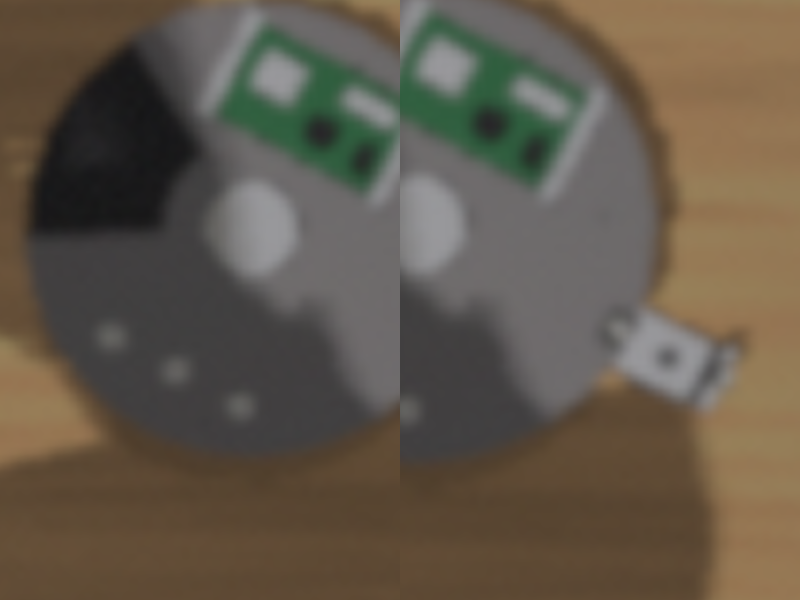

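The turntable is almost at the mark: the notch shows near (620,330), just at the tab's inner end, and the recess wall lies along row 235. I'll now get the residual angle in numbers.

```bash
cat > ang.py <<'E'
import sys
from m import *
def ang(v): return np.degrees(np.arctan2(-v[0],-v[1]))%360   # ortho col->-y,row->-x
C=(.536,-.0045); s=4000; h=.15
def meas(f):
    a=cv2.imread(f).astype(np.uint8)
    def big(m,near=None):
        n,l,st,ce=cv2.connectedComponentsWithStats(m.astype(np.uint8)); ok=[i for i in range(1,n) if st[i,4]>300]
        i=min(ok,key=lambda i:np.hypot(*(ce[i]-near))) if near is not None else max(ok,key=lambda i:st[i,4])
        return (l==i),ce[i]
    def wld(c): return np.array([C[0]+h-c[1]/s,C[1]+h-c[0]/s])
    o=rectify(a,C,.060,h,s).astype(int)
    g,gc=big((o[...,1]>o[...,2]+20)&(o[...,1]>o[...,0]+8))
    g=cv2.morphologyEx(g.astype(np.uint8),cv2.MORPH_CLOSE,np.ones((81,81)))
    ct=max(cv2.findContours(g,0,1)[0],key=cv2.contourArea); R=cv2.minAreaRect(ct); P=cv2.boxPoints(R)
    e=[P[1]-P[0],P[2]-P[1]]; e=max(e,key=np.linalg.norm)
    print("board c",wld(R[0]),"size mm",np.array(R[1])/s*1e3,"long axis",ang(e)%180)
    return wld(R[0])
if __name__=="__main__":
    for f in sys.argv[1:]: print(f); meas(f)
E
python3 ang.py pics/top0.png pics/l1raw.png
python3 - <<'E'
from m import *
C=(.536,-.0045); s=4000; h=.15
for f in("pics/top0.png","pics/l1raw.png"):
    a=cv2.imread(f); o=rectify(a,C,.012,h,s); hs=cv2.cvtColor(o,cv2.COLOR_BGR2HSV)
    yy,xx=np.mgrid[:1200,:1200]; rr=np.hypot(xx-600,yy-600)/s
    m=((hs[...,1]<45)&(hs[...,2]>115)&(rr>.094)&(rr<.135)&(yy>600)&(xx>700)).astype(np.uint8)
    ct=max(cv2.findContours(m,0,1)[0],key=cv2.contourArea); R=cv2.minAreaRect(ct); P=cv2.boxPoints(R)
    print("tab",np.array(R[1])/s*1e3,[ (np.degrees(np.arctan2(-e[0],-e[1]))%180).round(2) for e in(P[1]-P[0],P[2]-P[1])])
    # cross-section centres of tab along the estimated direction
    for r in (.1,.105,.11,.115):
        th=np.radians(np.arange(220,265,.1)); X=600-np.sin(th)*r*s; Y=600-np.cos(th)*r*s
        v=cv2.remap(hs[...,1].astype(np.float32),X[None].astype(np.float32),Y[None].astype(np.float32),1)[0]
        lo=v<(v.min()+np.median(v))/2; t=np.degrees(th[lo]); print(r,t.min().round(1),t.max().round(1),((t.min()+t.max())/2).round(2))
E
```

```text
pics/top0.png
board c [ 0.54035083 -0.05691631] size mm [65.24604034 38.99141693] long axis 3.742981
pics/l1raw.png
board c [ 0.58256071 -0.0291568 ] size mm [66.4057312  39.75696564] long axis 62.354004
tab [29.51609612 26.38560104] [np.float32(153.43), np.float32(63.43)]
0.1 236.0 251.7 243.85
0.105 236.3 251.1 243.7
0.11 236.6 250.6 243.6
0.115 237.1 250.4 243.75
tab [31.51085091 28.38913536] [np.float32(154.16), np.float32(64.16)]
0.1 235.7 251.7 243.7
0.105 235.6 251.2 243.4
0.11 235.9 250.6 243.25
0.115 236.5 250.5 243.5
```

The board axis reads 62.35° and the tab 243.2–243.6°, so it needs about +1.1° more. I'll go back in for a small nudge.

```bash
python3 - <<'E'
from g import *
print(delta(wall(90.3,.0165),.2,90.3),delta(wall(90.3,.0165),.121,90.3))
E
```

```text
([-0.0072, -0.8223, 0.2081], np.float64(0.0008)) ([-0.0071, -0.8231, 0.6031], np.float64(0.0008))
```

```bash
python3 -m pendant '[[-0.007,-0.2,0,0,0,0,1],[-0.007,-0.4,0,0,0,0,1],[-0.007,-0.6,0,0,0,0,1],[-0.007,-0.75,0.1,0,0,0,1],[-0.007,-0.823,0.2,0,0,0,1],[-0.007,-0.823,0.35,0,0,0,1],[-0.007,-0.823,0.4,0,0,0,1],[-0.007,-0.823,0.4,0,0,0,1]]'
python3 - <<'E'
from g import *
print(delta(wall(90.3,.0165),.121,90.3),delta(wall(91.4,.0095),.121,91.4))
E
```

```text
time_s: 7.45
position: [0.551, 0.0545, 0.1598]
tcp_rot: [[-1.0, -0.003, -0.005], [-0.003, 1.0, 0.0], [0.005, 0.0, -1.0]]
force: [-2.0, -0.1, 0.0]
opening: 0.005
grasp_force: 0.0
([-0.0068, 0.0252, 0.1941], np.float64(-0.0008)) ([0.0343, 0.0259, 0.1943], np.float64(-0.0069))
```

```bash
python3 -m pendant '[[-0.006,0.02,0.08,0,0,0,1],[-0.006,0.02,0.15,0,0,0,1],[-0.006,0.02,0.195,0,0,0,1],[-0.006,0.02,0.195,0,0,0,1],[-0.006,0.02,0.195,0,0,0,1]]'
python3 - <<'E'
from g import *
print(delta(wall(90.3,.0095),.121,90.3),delta(wall(91.4,.0095),.121,91.4))
E
```

```text
time_s: 7.95
position: [0.5536, 0.059, 0.1224]
tcp_rot: [[-1.0, -0.004, -0.0], [-0.004, 1.0, -0.0], [0.0, -0.0, -1.0]]
force: [-0.0, -0.7, -0.5]
opening: 0.007
grasp_force: 0.0
([0.0421, 0.003, 0.0071], np.float64(-0.0003)) ([0.0482, 0.0039, 0.0071], np.float64(-0.0064))
```

```bash
python3 -m pendant '[[0.015,0.002,0,0,0,0,1],[0.03,0.004,0,0,0,-0.003,1],[0.038,0.004,0,0,0,-0.006,1],[0.043,0.004,0,0,0,-0.006,1],[0.048,0.004,0,0,0,-0.006,1],[0.048,0.004,0,0,0,-0.006,1],[0.048,0.004,0,0,0,-0.006,1]]'
python3 -m pendant '[[-0.02,0,-0.02,0,0,0,1],[-0.03,0,-0.15,0,0,0,1],[-0.03,0,-0.3,0,0,0,1],[-0.03,0.2,-0.4,0,0,0,1],[-0.03,0.4,-0.4,0,0,0,1],[-0.03,0.6,-0.4,0,0,0,1],[-0.03,0.8,-0.4,0,0,0,1]]'
python3 look.py l2; python3 ang.py pics/l2raw.png
python3 - <<'E'
from g import *
print(delta((.5365,-.0049),.17,90),delta((.5365,-.0049),.14,90))
E
```

```text
time_s: 8.65
position: [0.5445, 0.0597, 0.1225]
tcp_rot: [[-1.0, -0.023, 0.002], [-0.023, 1.0, 0.0], [-0.002, 0.0, -1.0]]
force: [1.4, 1.7, 1.2]
opening: 0.003
grasp_force: 1.1
time_s: 9.35
position: [0.5454, 0.2208, 0.2025]
tcp_rot: [[-1.0, -0.022, -0.002], [-0.022, 1.0, -0.001], [0.002, -0.001, -1.0]]
force: [-0.6, -0.0, 1.0]
opening: 0.008
grasp_force: 0.0
pics/l2raw.png
board c [ 0.58320898 -0.02829541] size mm [65.9527359  39.95248795] long axis 62.969147
([0.0741, -1.1422, 0.1605], np.float64(0.0089)) ([0.0739, -1.1423, 0.3105], np.float64(0.0089))
```

View pics/l2.png

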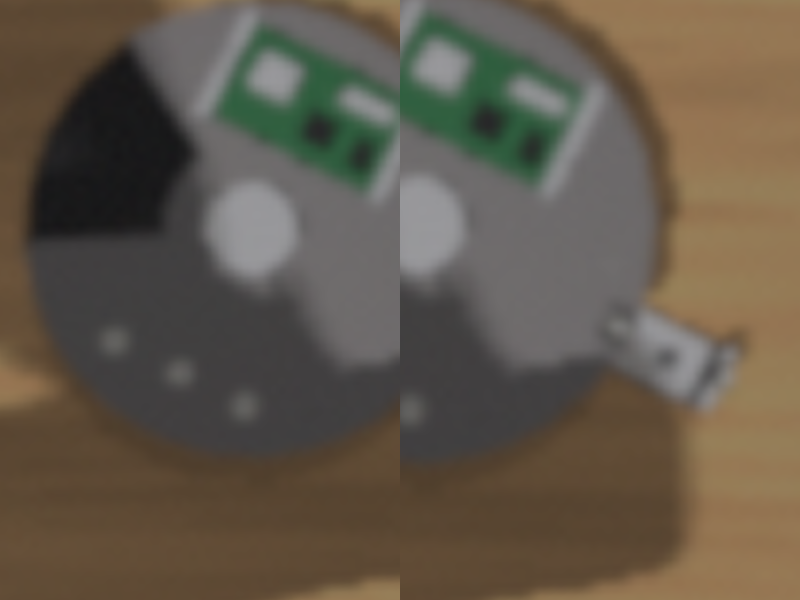

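The notch now lines up with the tab (pin in the notch near (622,325)), and the board axis is at ~63.2°. Next I'll press on the hub.

```bash
python3 -m pendant '[[0.02,-0.2,0,0,0,0,1],[0.04,-0.4,0,0,0,0,1],[0.06,-0.6,0,0,0,0,1],[0.074,-0.8,0,0,0,0,1],[0.074,-0.95,0.1,0,0,0.009,1],[0.074,-0.95,0.15,0,0,0.009,1],[0.074,-0.95,0.15,0,0,0.009,1]]'
python3 - <<'E'
from g import *
print(delta((.5365,-.0049),.137,90))
E
```

```text
time_s: 10.15
position: [0.5342, 0.0284, 0.1708]
tcp_rot: [[-1.0, 0.008, -0.005], [0.008, 1.0, 0.001], [0.005, 0.001, -1.0]]
force: [-0.1, 0.0, -0.7]
opening: 0.005
grasp_force: 0.0
([-0.0139, -0.1666, 0.1686], np.float64(-0.0025))
```

```bash
python3 -m pendant '[[-0.01,-0.1,0,0,0,0,1],[-0.01,-0.166,0,0,0,0,1],[-0.01,-0.166,0.06,0,0,0,1],[-0.01,-0.166,0.12,0,0,0,1],[-0.01,-0.166,0.15,0,0,0,1],[-0.01,-0.166,0.165,0,0,0,1],[-0.01,-0.166,0.17,0,0,0,1]]'
```

```text
time_s: 10.85
position: [0.5372, -0.0031, 0.1375]
tcp_rot: [[-1.0, 0.005, -0.001], [0.005, 1.0, 0.0], [0.001, 0.0, -1.0]]
force: [0.4, 0.4, 0.2]
opening: 0.007
grasp_force: 0.0
```

```bash
python3 -m pendant '[[0,-0.008,0.01,0,0,0,1],[0,-0.008,0.02,0,0,0,1],[0,-0.008,0.025,0,0,0,1],[0,-0.008,0.03,0,0,0,1],[0,-0.008,0.035,0,0,0,1],[0,-0.008,0.035,0,0,0,1]]'
```

```text
time_s: 11.45
position: [0.5377, -0.0054, 0.1316]
tcp_rot: [[-1.0, 0.006, 0.0], [0.006, 1.0, -0.0], [-0.0, -0.0, -1.0]]
force: [-0.5, 0.1, 3.5]
opening: 0.007
grasp_force: 1.7
```

```bash
python3 -m pendant '[[0,0,0.008,0,0,0,1],[0,0,0.016,0,0,0,1],[0,0,0.022,0,0,0,1],[0,0,0.028,0,0,0,1],[0,0,0.034,0,0,0,1],[0,0,0.034,0,0,0,1]]'
```

```text
time_s: 12.05
position: [0.5377, -0.0054, 0.1242]
tcp_rot: [[-1.0, 0.005, 0.0], [0.005, 1.0, -0.0], [-0.0, -0.0, -1.0]]
force: [0.6, -0.6, 1.4]
opening: 0.007
grasp_force: 0.9
```

It has gone past the pin stop (8.8 mm of travel), so the notch is engaged. I'll press on until it bottoms.

```bash
python3 -m pendant '[[0,0,0.006,0,0,0,1],[0,0,0.012,0,0,0,1],[0,0,0.016,0,0,0,1],[0,0,0.02,0,0,0,1],[0,0,0.024,0,0,0,1],[0,0,0.024,0,0,0,1]]'
```

```text
time_s: 12.65
position: [0.5377, -0.0054, 0.1209]
tcp_rot: [[-1.0, 0.005, 0.001], [0.005, 1.0, -0.0], [-0.001, -0.0, -1.0]]
force: [-2.6, -0.2, 12.6]
opening: 0.008
grasp_force: 6.6
```

```bash
python3 -m pendant '[[0,0,0.004,0,0,0,1],[0,0,0.006,0,0,0,1],[0,0,0.006,0,0,0,1],[0,0,0.006,0,0,0,1]]'; python3 -m pendant '[[0,0,-0.02,0,0,0,1],[0,0,-0.1,0,0,0,1],[0,0,-0.3,0,0,0,1],[0,0.2,-0.4,0,0,0,1],[0,0.4,-0.5,0,0,0,1],[0,0.6,-0.5,0,0,0,1],[0,0.8,-0.5,0,0,0,1],[0,0.95,-0.5,0,0,0,1]]'
python3 look.py l3
python3 - <<'E'
from m import *
from rig import capture
p,d=capture("top"); u,v=map(int,np.round(px([.537,-.005,.051])))
for (uu,vv) in ((u,v),(u-1,v),(u,v+1),(u+3,v+14)):
    z=d[vv,uu]; print((T@np.array([(uu-M[0,2])/M[0,0]*z,(vv-M[1,2])/M[1,1]*z,z,1])).round(4))
E
```

```text
time_s: 13.05
position: [0.5377, -0.0054, 0.1208]
tcp_rot: [[-1.0, 0.005, 0.001], [0.005, 1.0, -0.0], [-0.001, -0.0, -1.0]]
force: [-3.2, 0.9, 21.2]
opening: 0.001
grasp_force: 10.5
time_s: 13.85
position: [0.538, 0.1869, 0.2181]
tcp_rot: [[-1.0, 0.004, -0.001], [0.004, 1.0, 0.0], [0.001, 0.0, -1.0]]
force: [0.3, -0.6, -0.1]
opening: 0.005
grasp_force: 0.0
[ 0.536  -0.0042  0.052   1.    ]
[ 0.536  -0.0013  0.0505  1.    ]
[ 0.5332 -0.0044  0.0494  1.    ]
[ 0.495  -0.0139  0.0468  1.    ]
```

View pics/l3.png

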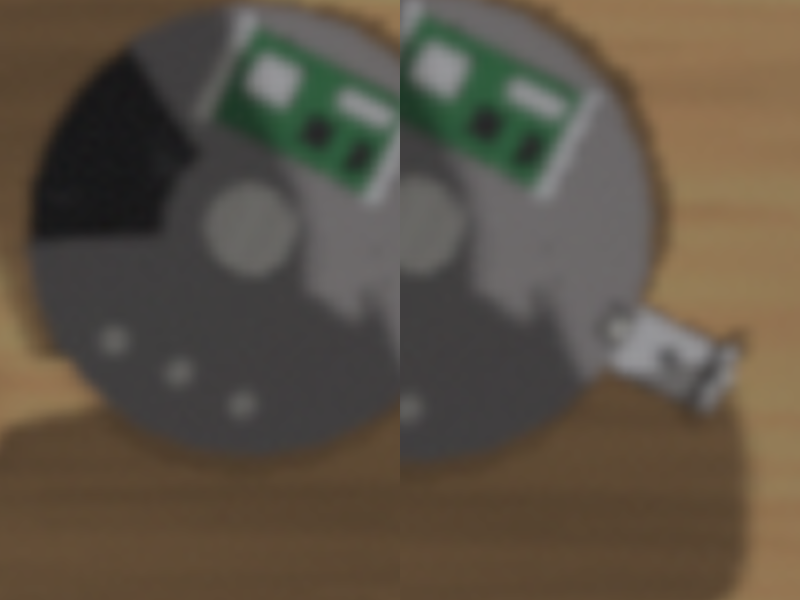

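The turntable is home: the hub reads ~51 mm and the face ~46 mm above the bench, the notch is over the pin at (615,325), and the arm is clear. Handing in.

```bash
python3 -c "
from rig import bot
print(bot.hand_in())"
```

```text
the job is handed in; nothing more can be done
None
```

I turned the turntable until its notch stood over the pin and pressed it fully home (hub about 51 mm above the bench), with the arm clear at hand-in at about 14 s of the 51 s allowed.

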